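# Lock the cover board onto the gel light box

## Robot

A 7-joint arm with a two-finger parallel gripper is mounted at the origin on a cart in front of the work surface, level with it; the furniture and walls round the work are solid. World frame = base frame: x ahead of the robot, y to its left, z up, the work surface at z = 0. Lengths are in m, angles in degrees, forces in N, time in s.
With the tool pointing down it reaches from about 0.4 to 0.9 m from the base axis. Payload 5.6 kg.
Tool frame: the origin (TCP) lies at the very end of the fingers, on their centre line; the grasp point (between the pads) lies 19 mm behind it; z points along the fingers, y is the direction in which the jaws open and shut (so a half turn about z gives the same grasp; the last joint's range is limited). The gripper opens to 92 mm and grips with 3 to 60 N. Pads are 20 mm wide; open, the fingers measure 128 mm over their backs; the gripper's body (75 mm by 189 mm) begins 69 mm behind the grasp point.
Start: joints at [68.984, 26.786, -0.665, 91.828, 0.344, 61.387, -3.226], TCP at [0.207, -0.616, 0.215] pointing down, gripper open.
Joint ranges: [-144.91, 144.91], [-17.63, 115.5], [-89.93, 88.59], [15.96, 139.68], [-74.01, 254.01], [8.47, 105.57], [-167.45, 167.45]. Speed limits (degrees/s): [147.25, 147.25, 180, 180, 180, 180, 180].

## Interface

Orientations are given as a 3x3 rotation matrix whose columns are the frame's x, y, z axes.
In Python, from workcell import robot gives the robot as it stands. The module is installed in compiled form; this text tells all that it offers.
- The arm moves only by the tool carry_out, never from a script. Its argument "commands" is a list that holds one entry, the list of rows, each a list of 4 numbers: the shift along the tool's x, y, z in cm, then the turn about the tool's z in degrees. In form: [[[x, y, z, roll], ...]]. A call has 1 to 20 rows; each row is the pose to reach, as a shift and turn from the pose measured when the call began, along the tool's axes at that moment; what a row does not reach only later rows make up. A row lasts 1/10 s, in which the tool goes at most 50 mm and 8.59 degrees, less where a joint would pass 70% of its speed; a pose out of reach is approached as far as the arm can. A call with a gripper value outside its range is refused whole. "jaw" is the finger opening in cm, from 0 to 9.19, set as the call begins (left out, the last holds). The fingers move at their own pace and stop on an object; the grip force is fixed at half the most. Time passes only in rows, so rows that repeat a pose let the fingers close. It gives the time, the measured TCP pose, the force and the opening at its end, in the units of the state.
- robot.state(): the state, without advancing time (a new reading comes with each control period).
- robot.snapshot(name): name is "scene" or "side" or "wrist"; returns a dict with "frame" (400x640x3 uint8, red, green, blue), "depth" (400x640 float32, m along the optical axis (not along the pixel's ray), 0 where there is no reading), "fx", "fy", "cx", "cy" (pixels), "view" (4x4, takes a point from world to camera coordinates); the wrist camera has in their place "tool_from_camera" (4x4, takes a point from camera to tool coordinates, whose origin is the TCP and whose axes are the flange's). Camera axes: x right, y up, looking along -z (the intrinsics and any distortion apply to the point x, -y, -z); pixel columns grow to the right and rows downward; lengths in m; the calibration is good to about 2 mm. A picture is of the moment at which its call begins: read the wrist's pose just before it.
- robot.close_job(): hands the job in, once; it reports no verdict.
The state is a dict: "clock": time; "q": joint angles; "qvel": joint speeds; "tau": joint torques, N m; "eef_pos": TCP position; "tcp_rot": TCP orientation; "force": force on the tool from outside, world axes, zero at the start; "moment": the same for the moment, N m; "finger_gap": opening from 0.0 (shut) to 1.0 (fully open).
Only numpy, scipy, OpenCV 4.12 (cv2) and the standard library are available. Lean on these libraries where they do the work, as an engineer would, in place of code of your own. Each camera call takes 0.05 s, during which the arm holds its last target. There are 200 camera calls.

## Task

Put the cover board back on the gel light box: slip its tongue in under the console at an angle, slide it gently until you feel it stop against the rail hidden there, then keep it home while you lower the board until it lies flat and the joint has locked, and let go. Never force or drop the board, and do not disturb the bottle, the timer and the tape roll.

Things in the scene. Friction and masses are not known exactly. Their poses are not given: they have to be found in the camera images.
- cover: Cover board: flat grey board 200 x 158 x 10 mm, about 0.42 kg, black bar grip on top, bare metal tongue 142 mm wide along one edge. Starts flat on the bench, tongue pointing away from the robot. Origin: centre of its underside; x points to the tongue, z up to the grip side. The board proper runs from x = -100 to +53 mm (underside z = 0), then the tongue (z = 4 to 10 mm) to x = +100.
- grip (a point): Centre of the bar grip, at (-25, 0, 35) mm in the board's frame. The bar is 12 mm thick along the board's x, 106 mm long along its y and 22 mm high (z = 24 to 46 mm), on two posts at y = +-45 mm, with 14 mm of air between bar and board.
- tongue_tip (a point): Foremost point of the tongue, at (100, 0, 7) mm in the board's frame. The tongue ends in a rounded nose of radius 3 mm whose axis is at x = 97, z = 7 mm.
- heel (a point): Middle of the underside of the heel, at (71, 0, 0) mm in the board's frame. The heel hangs under the tongue from x = 62 to 80 mm, down to z = 0. Between it and the board (x = 53 to 62) is a slot 4 mm deep that takes the rail's ridge.
- light_box: Gel light box: fixed white housing 238 x 196 mm, lamps in an open bay, raised console with a display along its rear. Origin: centre of its underside on the bench; x points to the rear (away from the robot), z up. Side walls 65 mm high leave 170 mm between them for the board. Seat the board lightly: about 5 N against the box is plenty, over 18 N is forcing it, and so is landing it fast.
- console_edge (a point): Point of the light box at (61, 0, 55) mm in its frame, axes as the box: mid-width, straight below the front edge of the console, at the height of the rail's floor. The console overhangs the bay from here rearward; its underside is 32 mm and its top about 58 mm above this point.
- rail_floor (a point): Point of the light box at (85, 0, 55) mm in its frame, on the floor of the cross rail under the console. Rail, from rear to front: upright stop; lip over the 8 mm before the stop, underside 12.5 mm over the floor; rubber floor; ridge 3 mm high, 39.7 to 44.7 mm before the stop. Slotted: the stop is 14 to 34 mm behind the console edge, different each time, unmeasured, to be felt; it does not move.
- front_seat (a point): Rubber strip on the front wall, at (-98, 0, 55) mm in the box's frame; the front of the flat board rests on it and juts out a little. Fitting: board tongue-down at about 30 degrees, nose on the rail's floor between ridge and lip, slide it to the stop, lower it flat; the heel drops behind the ridge. Over 1 mm short of the stop, the heel lands on the ridge and stays up. Rubber gives 0.1 mm per N.
- reagent_bottle: Small bottle with a blue cap, 56 mm wide, 110 mm high, standing at the left. Origin: centre of its underside. To be left alone.
- bench_timer: Small white timer, 68 x 64 x 19 mm, lying at the left. Origin: centre of its underside. To be left alone.
- tape: Roll of green tape, 96 mm across, 18 mm high, lying at the left. Origin: centre of its underside. To be left alone.

How it is judged:
By the outcome, as a careful person would: the job done as asked, in the order asked, and still so for the second after the job is handed in, with the robot touching nothing.
It also fails if it takes over 72 s, if anything falls off the work surface, if the arm or the gripper's body presses on something with over 40 N, if the wrist force passes 120 N, or if a joint passes its speed limit or range.

## Working session

There is one attempt and no reset: what is moved stays moved. The work goes in short steps, Python scripts to look and compute and a tool call to move; the robot and the scene stay as the last step left them, time stands still between calls to the robot, and variables do not carry over. Pictures are saved under pics/ and viewed, about 8 in all and at most 12, crops included, and the job is handed in when it is done.

Besides the shell and the picture viewer there is one more tool, called after ">>>" as name(argument=value, ...), one argument or row to a line, values as JSON. carry_out: Moves the arm, as the interface text tells. Its arguments: {"type":"object","properties":{"commands":{"type":"array","items":{"type":"array","items":{"type":"array","items":{"type":"number"}}}},"jaw":{"type":"number"}},"required":["commands"]}

```bash
mkdir -p pics
cat > h.py <<'E'
import numpy as np, cv2
from workcell import robot
def snap(n,save=None):
    s=robot.state(); d=robot.snapshot(n)
    if save: cv2.imwrite('pics/'+save,d['frame'][:,:,::-1])
    if 'view' in d: T=np.linalg.inv(np.array(d['view']))
    else:
        W=np.eye(4);W[:3,:3]=s['tcp_rot'];W[:3,3]=s['eef_pos'];T=W@np.array(d['tool_from_camera'])
    d['T']=T; return d
def cloud(d):
    v,u=np.mgrid[0:400,0:640]; z=d['depth']
    P=np.stack([(u-d['cx'])/d['fx']*z,-(v-d['cy'])/d['fy']*z,-z],-1)
    return P@d['T'][:3,:3].T+d['T'][:3,3]
E
python3 - <<'E'
from h import *
s=robot.state(); print({k:np.round(v,3).tolist() for k,v in s.items()})
for n in('scene','side'):
    d=snap(n,n+'0.png'); print(n,[d[k] for k in d if k not in('frame','depth','view','T')],list(d)); print(d['T'].round(3)); 
    np.savez(n+'0.npz',P=cloud(d),f=d['frame'],z=d['depth'])
E
```

```text
{'clock': 0.0, 'q': [68.985, 26.835, -0.665, 91.879, 0.343, 61.386, -3.226], 'qvel': [0.02, 0.066, 0.017, -0.049, -0.059, 0.076, -0.0], 'tau': [0.0, -52.057, -0.013, -24.374, -0.057, 0.017, 0.0], 'eef_pos': [0.207, -0.616, 0.214], 'tcp_rot': [[0.948, 0.318, -0.001], [0.318, -0.948, 0.002], [-0.0, -0.002, -1.0]], 'force': [-0.013, -0.357, 0.868], 'moment': [-0.011, -0.0, 0.04], 'finger_gap': 0.998}
scene [479.62078374818924, 479.62078374818924, 321.64926633763827, 204.7257774965911] ['frame', 'depth', 'fx', 'fy', 'cx', 'cy', 'view', 'T']
[[-0.597  0.56  -0.574 -0.195]
 [-0.802 -0.399  0.444  0.667]
 [ 0.02   0.726  0.688  0.925]
 [ 0.     0.     0.     1.   ]]
side [423.00917724171177, 423.00917724171177, 320.5284075035421, 201.79059335862385] ['frame', 'depth', 'fx', 'fy', 'cx', 'cy', 'view', 'T']
[[-0.343  0.647 -0.682 -0.247]
 [-0.939 -0.24   0.244  0.371]
 [-0.006  0.724  0.69   0.845]
 [ 0.     0.     0.     1.   ]]
```

```bash
python3 -c "
import cv2,numpy as np
a=cv2.imread('pics/scene0.png');b=cv2.imread('pics/side0.png');cv2.imwrite('pics/both.png',cv2.resize(np.vstack([a,b]),(480,600)))"
```

```text
(no output)
```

View pics/scene0.png

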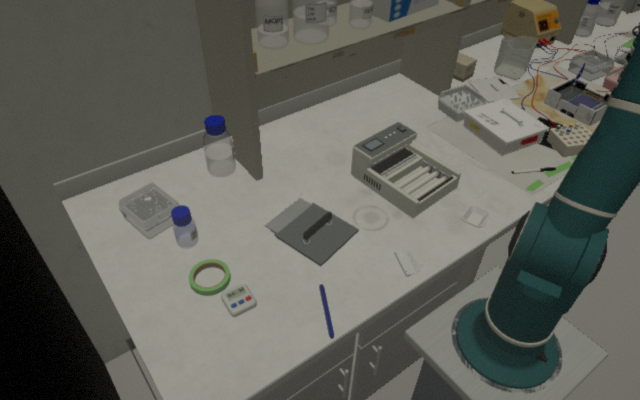

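View pics/side0.png

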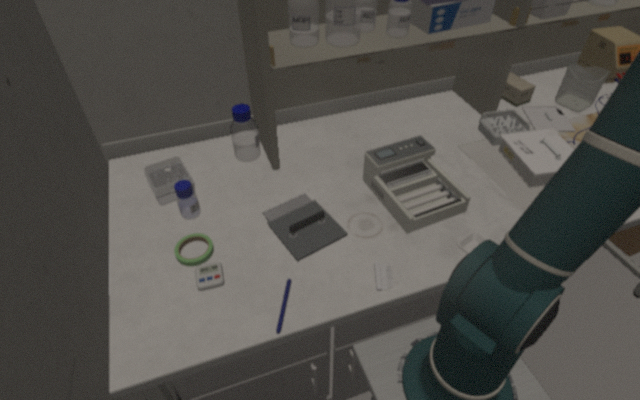

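The scene view shows the cover at about (312,232) with its bar at (318,228), the light box at (405,170), and the bottle, timer and tape at the left. The side view agrees: cover (305,225), box (415,185). Next I'll get coarse poses from the depth.

Run:
```python
from h import *
boxes={'scene':dict(cover=(255,190,365,270),box=(345,118,465,218)),'side':dict(cover=(255,185,355,262),box=(355,130,475,235))}
for n in('scene','side'):
    D=np.load(n+'0.npz');P=D['P'];f=D['f']; print(n,'depth valid',(D['z']>0).mean())
    def reg(b,zl,zh):
        u0,v0,u1,v1=b; Q=P[v0:v1,u0:u1].reshape(-1,3); F=f[v0:v1,u0:u1].reshape(-1,3).astype(int)
        m=(Q[:,2]>zl)&(Q[:,2]<zh)&(D['z'][v0:v1,u0:u1].ravel()>0); return Q[m],F[m]
    for nm,b,zl,zh in(('bench','cover',-.02,.004),('bar','cover',.036,.06),('board','cover',.006,.016),('console','box',.100,.13),('walls','box',.057,.075),('all','box',.05,.13)):
        Q,F=reg(boxes[n][b],zl,zh)
        if nm=='board': k=F.max(1)<135; Q=Q[k]
        if len(Q)<5: print(nm,len(Q)); continue
        r=cv2.minAreaRect((Q[:,:2]*1000).astype(np.float32)); print(nm,len(Q),np.round(r[0],1),np.round(r[1],1),round(r[2],1),'zmed',np.median(Q[:,2]).round(4), 'corners',cv2.boxPoints(r).round(0).tolist())
```

```text
scene depth valid 0.943734375
bench 5312 [529.1 144.9] [315.4 298.2] 54.3 zmed 0.0002 corners [[316.0, 104.0], [558.0, -70.0], [742.0, 186.0], [500.0, 360.0]]
bar 196 [491.9 145.5] [ 15.  107.6] 14.9 zmed 0.0447 corners [[471.0, 196.0], [498.0, 92.0], [513.0, 95.0], [485.0, 199.0]]
board 2937 [516.2 152.5] [200.5 162.7] 14.4 zmed 0.0103 corners [[399.0, 206.0], [439.0, 49.0], [634.0, 99.0], [593.0, 256.0]]
console 1213 [ 600.4 -175.3] [ 80.8 201.5] 4.5 zmed 0.1123 corners [[552.0, -78.0], [568.0, -279.0], [649.0, -273.0], [633.0, -72.0]]
walls 876 [ 515.2 -183.5] [247.2 202.2] 5.3 zmed 0.0634 corners [[383.0, -94.0], [401.0, -295.0], [648.0, -273.0], [629.0, -71.0]]
all 3364 [ 517.2 -183.1] [251.6 202.7] 5.2 zmed 0.0657 corners [[383.0, -94.0], [401.0, -296.0], [652.0, -272.0], [633.0, -71.0]]
side depth valid 0.9956875
bench 4175 [538.9 142.8] [299.2 296.6] 69.4 zmed 0.0015 corners [[347.0, 55.0], [625.0, -49.0], [730.0, 231.0], [453.0, 335.0]]
bar 225 [493.  144.3] [ 13.6 105.3] 14.3 zmed 0.0462 corners [[473.0, 194.0], [499.0, 92.0], [513.0, 95.0], [487.0, 197.0]]
board 2815 [533.2 142.7] [252.5 283.5] 76.2 zmed 0.0115 corners [[365.0, 54.0], [641.0, -14.0], [701.0, 232.0], [426.0, 299.0]]
console 1322 [ 601.5 -177.5] [ 81.1 197.8] 4.6 zmed 0.1139 corners [[553.0, -82.0], [569.0, -279.0], [650.0, -273.0], [634.0, -76.0]]
walls 1181 [ 514.5 -183.9] [245.  200.5] 5.1 zmed 0.0636 corners [[384.0, -95.0], [401.0, -295.0], [645.0, -273.0], [628.0, -73.0]]
all 3728 [ 516.9 -183.7] [250.9 200.9] 4.7 zmed 0.0666 corners [[384.0, -94.0], [400.0, -294.0], [650.0, -273.0], [634.0, -73.0]]
```

Depth gives the cover's yaw as about 14.5° with the grip at (0.492,0.145), and the box's yaw as about 4.8°. I'll move above the cover.

>>> carry_out(
  commands=[
    [[38,-31,-8.6,-50],[38,-31,-8.6,-50],[38,-31,-8.6,-50],[38,-31,-8.6,-50],[38,-31,-8.6,-50],[38,-31,-8.6,-50],[38,-31,-8.6,-50],[38,-31,-8.6,-50],[38,-31,-8.6,-50],[38,-31,-8.6,-50],[51.3,-63,-8.6,-86],[51.3,-63,-8.6,-86],[51.3,-63,-8.6,-86],[51.3,-63,-8.6,-86],[51.3,-63,-8.6,-86],[51.3,-63,-8.6,-86],[51.3,-63,-8.6,-86],[51.3,-63,-8.6,-86],[51.3,-63,-8.6,-86],[51.3,-63,-8.6,-86]],
  ],
)

```text
clock: 2.1
eef_pos: [0.4926, 0.1431, 0.3002]
tcp_rot: [[-0.249, 0.968, -0.001], [0.968, 0.249, 0.001], [0.001, -0.001, -1.0]]
force: [0.4, 0.1, -0.4]
finger_gap: 1.003
```

```bash
cat > m.py <<'E'
from h import *
def st():
    s=robot.state(); R=np.array(s['tcp_rot'])
    print('t',round(s['clock'],2),'pos',np.round(s['eef_pos'],4),'zax',R[:,2].round(3),'y az',round(np.degrees(np.arctan2(R[1,1],R[0,1])),2),'F',np.round(s['force'],2),'M',np.round(s['moment'],3),'gap',round(s['finger_gap']*91.9,2),'q',np.round(s['q'],1)); return s,R
def go(dx=None,target=None):
    s,R=st(); d=np.array(target)-s['eef_pos'] if target is not None else np.array(dx)
    print('cmd cm',(R.T@d*100).round(2)); return R
E
python3 - <<'E'
from m import *
st(); d=snap('wrist','w1.png'); P=cloud(d); ok=d['depth']>0
print(d['T'].round(3))
Z=P[...,2]; F=d['frame'].astype(int)
for nm,m in(('bar',(Z>.038)&(Z<.055)),('board',(Z>.006)&(Z<.016)&(F.max(2)<140))):
    n,l,s_,c=cv2.connectedComponentsWithStats((m&ok).astype(np.uint8)); i=1+s_[1:,4].argmax(); k=l==i
    r=cv2.minAreaRect((P[k][:,:2]*1000).astype(np.float32)); print(nm,k.sum(),np.round(r[0],1),np.round(r[1],1),r[2],s_[i],Z[k].mean())
E
```

```text
t 2.1 pos [0.4926 0.1431 0.3002] zax [-0.001  0.001 -1.   ] y az 14.45 F [ 0.37  0.06 -0.45] M [-0.078 -0.142 -0.022] gap 92.21 q [ 16.9  13.6 -42.6 102.8   9.9  67.5 -14.3]
[[ 0.968 -0.244 -0.057  0.476]
 [ 0.25   0.94   0.23   0.206]
 [-0.002 -0.237  0.972  0.471]
 [ 0.     0.     0.     1.   ]]
bar 1262 [803.7 441.4] [75.3 29. ] 14.094415664672852 [ 585    0   55   26 1262] 0.04061367543632174
board 8994 [496.7 144.4] [155.  155.7] 13.890445709228516 [ 277  119  103  100 8994] 0.010170427495742929
```

View pics/w1.png

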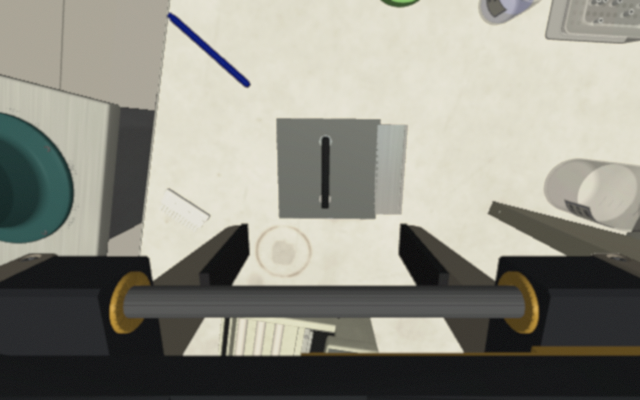

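The wrist view shows the board at pixels x 277–377, the tongue at 377–405 and the bar at (325,172), with nothing close to it. I'll measure the bar. I also need to know whether the arm tilts its tool near the edge of its reach, so I'll retreat towards the base.

Run:
```python
from m import *
d=snap('wrist'); P=cloud(d); F=d['frame'].astype(int)
m=np.zeros((400,640),bool); m[115:222,280:370]=True
k=m&(F.max(2)<50)&(d['depth']>0)
v,u=np.nonzero(k)
c=np.stack([(u-d['cx'])/d['fx'],-(v-d['cy'])/d['fy'],-np.ones(len(u))],-1)@d['T'][:3,:3].T; t=(.046-d['T'][2,3])/c[:,2]
Q=(d['T'][:3,3]+c*t[:,None])[:,:2]
for nm,q in(('ray',Q),('dep',P[k&(P[...,2]>.035)][:,:2])):
    r=cv2.minAreaRect((q*1000).astype(np.float32)); print(nm,len(q),np.round(r[0],1),np.round(r[1],1),r[2])
```

```text
ray 437 [493.4 144.2] [  8.7 102.1] 14.358071327209473
dep 437 [493.4 144.1] [  8.7 102.2] 14.355483055114746
```

>>> carry_out(
  commands=[
    [[0,-5,0,0],[0,-10,0,0],[0,-14,0,0],[0,-18,0,0],[0,-18,0,0],[0,-18,0,0]],
  ],
)

```text
clock: 2.8
eef_pos: [0.3189, 0.0971, 0.3013]
tcp_rot: [[-0.246, 0.969, 0.002], [0.969, 0.246, -0.001], [-0.002, 0.002, -1.0]]
force: [-0.1, -0.3, 0.4]
finger_gap: 1.002
```

>>> carry_out(
  commands=[
    [[0,-2,5,0],[0,-4,10,0],[0,-5,14,0],[0,-6,16,0],[0,-6,16,0],[0,-6,16,0]],
  ],
)

```text
clock: 3.4
eef_pos: [0.2636, 0.0842, 0.1428]
tcp_rot: [[-0.248, 0.969, 0.001], [0.969, 0.248, 0.003], [0.003, 0.002, -1.0]]
force: [0.0, -0.1, 0.0]
finger_gap: 0.999
```

```bash
python3 -c "
from m import *
st()"
```

```text
t 3.4 pos [0.2636 0.0842 0.1428] zax [ 0.001  0.003 -1.   ] y az 14.34 F [ 0.01 -0.1   0.  ] M [-0.047 -0.125 -0.035] gap 91.85 q [ 57.2  -3.8 -75.  139.5  -5.8  41.6   0.9]
```

>>> carry_out(
  commands=[
    [[0,-1,2,0],[0,-2,4,0],[0,-2,5,0],[0,-2,5,0]],
  ],
)

```text
clock: 3.8
eef_pos: [0.2687, 0.0857, 0.1085]
tcp_rot: [[-0.248, 0.968, -0.033], [0.969, 0.248, -0.008], [0.001, -0.034, -0.999]]
force: [-0.5, -0.8, -1.2]
finger_gap: 0.999
```

```bash
python3 -c "
from m import *
st()"
```

```text
t 3.8 pos [0.2687 0.0857 0.1085] zax [-0.033 -0.008 -0.999] y az 14.36 F [-0.48 -0.85 -1.17] M [-0.038 -0.087 -0.049] gap 91.83 q [ 53.8  30.5 -88.3 139.5  40.7  49.5 -50.1]
```

Out of reach, the tool tilts about 2° in the nose-down direction, which is the direction I need. So I'll grasp the bar, then produce the tilt this way with the board in hand.

```bash
python3 -c "
from m import *
go(target=[.4934,.1442,.13]); go(target=[.4934,.1442,.024])"
```

```text
t 3.8 pos [0.2687 0.0857 0.1085] zax [-0.033 -0.008 -0.999] y az 14.36 F [-0.48 -0.85 -1.17] M [-0.038 -0.087 -0.049] gap 91.83 q [ 53.8  30.5 -88.3 139.5  40.7  49.5 -50.1]
cmd cm [ 0.09 23.13 -2.94]
t 3.8 pos [0.2687 0.0857 0.1085] zax [-0.033 -0.008 -0.999] y az 14.36 F [-0.48 -0.85 -1.17] M [-0.038 -0.087 -0.049] gap 91.83 q [ 53.8  30.5 -88.3 139.5  40.7  49.5 -50.1]
cmd cm [ 0.09 23.49  7.65]
```

>>> carry_out(
  commands=[
    [[0.1,5,-3,0],[0.1,10,-3,0],[0.1,15,-3,0],[0.1,20,-3,0],[0.1,23.2,-2.9,0],[0.1,23.2,-2.9,0],[0.1,23.3,1,0],[0.1,23.4,4,0],[0.1,23.45,6,0],[0.1,23.5,7.2,0],[0.1,23.5,7.65,0],[0.1,23.5,7.65,0]],
  ],
  jaw=6,
)

```text
clock: 5.0
eef_pos: [0.4935, 0.1446, 0.0237]
tcp_rot: [[-0.247, 0.968, -0.034], [0.969, 0.247, -0.007], [0.002, -0.035, -0.999]]
force: [-0.6, -0.1, 1.7]
finger_gap: 0.652
```

>>> carry_out(
  commands=[
    [[0,0,0,0],[0,0,0,0],[0,0,0,0],[0,0,0,0],[0,0,0,0],[0,0,0,0]],
  ],
  jaw=1.0,
)

```text
clock: 5.6
eef_pos: [0.4936, 0.1446, 0.0238]
tcp_rot: [[-0.247, 0.968, -0.034], [0.969, 0.247, -0.007], [0.002, -0.035, -0.999]]
force: [-0.2, -0.3, -0.6]
finger_gap: 0.152
```

```bash
python3 -c "
from m import *
st()"
```

```text
t 5.6 pos [0.4936 0.1446 0.0238] zax [-0.034 -0.007 -0.999] y az 14.33 F [-0.15 -0.31 -0.57] M [-0.039 -0.142 -0.047] gap 13.96 q [ 24.9  49.9 -60.4 113.4  54.5  54.1 -50.4]
```

>>> carry_out(
  commands=[
    [[0,0,-0.1,0],[0,0,-0.3,0],[0,0,-0.6,0],[0,0,-1,0],[0,0,-2,0],[0,0,-3,0],[0,0,-5,0],[0,0,-7,0],[0,0,-9,0],[0,0,-10,0],[0,0,-10,0]],
  ],
)

```text
clock: 6.7
eef_pos: [0.4978, 0.1455, 0.1253]
tcp_rot: [[-0.247, 0.968, -0.031], [0.969, 0.247, -0.006], [0.001, -0.032, -0.999]]
force: [0.9, 0.2, -5.2]
finger_gap: 0.132
```

Run:
```python
from m import *
s,R=st()
def tongue(n):
    d=snap(n,n+'_h.png'); P=cloud(d); 
    m=(P[...,2]>.07)&(P[...,2]<.2)&(np.abs(P[...,0]-.5)<.13)&(np.abs(P[...,1]-.15)<.12)&(d['depth']>0)
    return P[m]
Q=(tongue('side')-s['eef_pos'])@R*1000
print(len(Q)); c,e=np.histogram(Q[:,2],np.arange(-60,40,4)); print(np.c_[e[:-1],c].tolist())
K=Q[(Q[:,2]>2)&(Q[:,2]<30)]
A=np.c_[K[:,:2],np.ones(len(K))]; co=np.linalg.lstsq(A,K[:,2],rcond=None)[0]; print('plane slopes deg',np.degrees(co[:2]),co[2]); print(K[:,:2].min(0),K[:,:2].max(0))
```

```text
t 6.7 pos [0.4978 0.1455 0.1253] zax [-0.031 -0.006 -0.999] y az 14.31 F [ 0.86  0.17 -5.23] M [ 0.01  -0.102 -0.002] gap 12.09 q [ 30.3  43.2 -69.  110.1  45.3  62.5 -44.1]
2978
[[-60, 10], [-56, 17], [-52, 21], [-48, 20], [-44, 14], [-40, 19], [-36, 14], [-32, 17], [-28, 28], [-24, 74], [-20, 32], [-16, 36], [-12, 34], [-8, 41], [-4, 15], [0, 10], [4, 14], [8, 937], [12, 1456], [16, 98], [20, 46], [24, 0], [28, 0], [32, 0]]
plane slopes deg [ 0.4302782  -0.63210806] 12.61243017969457
[-79.98473032 -77.13956312] [ 79.55939325 127.03097096]
```

The board is held firmly: gap 12.1 mm, about 5 N of load, and the plane is aligned with the tool. Next I'll carry it near the base at the box's azimuth, turned to the box's yaw.

```bash
python3 -c "
from m import *
go(target=[.30,.026,.145])"
```

```text
t 6.75 pos [0.4972 0.1451 0.1241] zax [-0.033 -0.007 -0.999] y az 14.3 F [ 0.62 -0.19 -4.31] M [-0.104 -0.076  0.007] gap 11.79 q [ 30.2  43.3 -68.9 110.2  45.4  62.4 -44.1]
cmd cm [ -6.66 -22.1   -1.35]
```

>>> carry_out(
  commands=[
    [[-0.5,-1.5,-1,1],[-1.5,-4.5,-1.3,3],[-2.5,-8,-1.35,4.5],[-3.7,-12,-1.35,6],[-4.8,-16,-1.35,7.5],[-6,-19.5,-1.35,9],[-6.6,-21.5,-1.35,9.4],[-6.7,-22.1,-1.35,9.4],[-6.7,-22.1,-1.35,9.4]],
  ],
)

```text
clock: 7.65
eef_pos: [0.2987, 0.0242, 0.1444]
tcp_rot: [[-0.084, 0.996, -0.034], [0.996, 0.083, -0.01], [-0.007, -0.035, -0.999]]
force: [-0.3, -0.3, -4.6]
finger_gap: 0.124
```

>>> carry_out(
  commands=[
    [[0,-2,0,0],[0,-4,0,0],[0,-6,1,0],[0,-8,2,0],[0,-9,3,0],[0,-9,3,0]],
  ],
)

```text
clock: 8.25
eef_pos: [0.2505, 0.0204, 0.1417]
tcp_rot: [[-0.083, 0.994, -0.071], [0.997, 0.082, -0.012], [-0.006, -0.072, -0.997]]
force: [0.3, -0.2, -4.1]
finger_gap: 0.127
```

```bash
python3 -c "
from m import *
st()"
```

```text
t 8.25 pos [0.2505 0.0204 0.1417] zax [-0.071 -0.012 -0.997] y az 4.72 F [ 0.34 -0.16 -4.07] M [-0.011 -0.146 -0.044] gap 11.69 q [ 87.3 -17.5 -83.6 139.6 -22.   48.7  24.9]
```

>>> carry_out(
  commands=[
    [[0,-3,1,0],[0,-6,3,0],[0,-9,5,0],[0,-10,6,0],[0,-10,6,0],[0,-10,6,0]],
  ],
)

```text
clock: 8.85
eef_pos: [0.2394, 0.0197, 0.1418]
tcp_rot: [[-0.083, 0.991, -0.106], [0.997, 0.082, -0.016], [-0.007, -0.107, -0.994]]
force: [-0.7, -0.3, -4.0]
finger_gap: 0.128
```

```bash
python3 -c "
from m import *
st()"
```

```text
t 8.85 pos [0.2394 0.0197 0.1418] zax [-0.106 -0.016 -0.994] y az 4.7 F [-0.67 -0.26 -3.98] M [-0.009 -0.209 -0.021] gap 11.74 q [ 88.  -17.6 -84.3 139.6 -21.1  50.4  24.3]
```

>>> carry_out(
  commands=[
    [[0,3,2,0],[0,4,4,0],[0,1,4.2,0],[0,-3,4.2,0],[0,-6,4.2,0],[0,-6,4.2,0]],
  ],
)

```text
clock: 9.45
eef_pos: [0.2301, 0.0195, 0.1373]
tcp_rot: [[-0.084, 0.986, -0.143], [0.996, 0.082, -0.019], [-0.007, -0.144, -0.99]]
force: [0.4, 0.3, -3.8]
finger_gap: 0.129
```

>>> carry_out(
  commands=[
    [[0,-4,0,0],[0,-6,0,0]],
  ],
)

```text
clock: 9.65
eef_pos: [0.2049, 0.0178, 0.1667]
tcp_rot: [[-0.084, 0.981, -0.172], [0.996, 0.081, -0.022], [-0.008, -0.174, -0.985]]
force: [-0.1, 0.2, -5.1]
finger_gap: 0.125
```

```bash
python3 -c "
from m import *
st()"
```

```text
t 9.65 pos [0.2049 0.0178 0.1667] zax [-0.172 -0.022 -0.985] y az 4.72 F [-0.13  0.22 -5.14] M [ 0.024 -0.431 -0.007] gap 11.53 q [ 72.6 -17.6 -70.2 139.7 -17.1  57.8  20.1]
```

Each out-of-reach push adds about 2°, and the tilt is now 10°. I'll move out and lower, then add a few degrees more while keeping clear of the base.

>>> carry_out(
  commands=[
    [[0,4,1,0],[0,8.5,3,0],[0,10.8,5,0],[0,10.8,4.8,0],[0,10.8,4.8,0]],
  ],
)

```text
clock: 10.15
eef_pos: [0.2551, 0.0216, 0.1533]
tcp_rot: [[-0.084, 0.986, -0.142], [0.996, 0.082, -0.018], [-0.006, -0.143, -0.99]]
force: [-0.3, -0.5, -3.6]
finger_gap: 0.128
```

>>> carry_out(
  commands=[
    [[0,-4,0.7,0],[0,-8,1.4,0],[0,-12,2.5,0],[0,-12,2.5,0]],
  ],
)

```text
clock: 10.55
eef_pos: [0.1961, 0.0178, 0.1799]
tcp_rot: [[-0.086, 0.981, -0.176], [0.996, 0.084, -0.021], [-0.006, -0.177, -0.984]]
force: [-0.7, -0.1, -4.5]
finger_gap: 0.129
```

```bash
python3 -c "
from m import *
st()"
```

```text
t 10.55 pos [0.1961 0.0178 0.1799] zax [-0.176 -0.021 -0.984] y az 4.9 F [-0.69 -0.1  -4.53] M [-0.006 -0.42   0.041] gap 11.85 q [ 62.3 -17.5 -61.1 139.7 -15.5  60.3  17.7]
```

>>> carry_out(
  commands=[
    [[0,4,-0.5,0],[0,9,-1.5,0],[0,14,-2,0],[0,19,-1,0],[0,22.5,2,0],[0,23.8,5,0],[0,23.8,5.4,0],[0,23.8,5.4,0]],
  ],
)

```text
clock: 11.35
eef_pos: [0.4181, 0.0377, 0.0815]
tcp_rot: [[-0.089, 0.979, -0.184], [0.996, 0.087, -0.02], [-0.004, -0.185, -0.983]]
force: [-0.7, 0.4, -4.3]
finger_gap: 0.123
```

```bash
python3 -c "
from m import *
go([-.20,-.016,0])"
```

```text
t 11.35 pos [0.4181 0.0377 0.0815] zax [-0.184 -0.02  -0.983] y az 5.07 F [-0.67  0.41 -4.3 ] M [-0.004 -0.192  0.027] gap 11.3 q [ 34.6  35.5 -54.9 118.5  32.5  55.6 -34.7]
cmd cm [  0.19 -19.72   3.7 ]
```

>>> carry_out(
  commands=[
    [[0,-4.5,0.8,0],[0,-9,1.7,0],[0,-13,2.4,0],[0,-16,3,0],[0,-18,3.4,0],[0,-19.5,3.7,0]],
  ],
)

```text
clock: 11.95
eef_pos: [0.2368, 0.0184, 0.0878]
tcp_rot: [[-0.091, 0.977, -0.194], [0.996, 0.086, -0.037], [-0.019, -0.197, -0.98]]
force: [-1.6, 2.4, -5.9]
finger_gap: 0.124
```

```bash
python3 -c "
from m import *
go([-.1,-.008,0])"
```

```text
t 11.95 pos [0.2368 0.0184 0.0878] zax [-0.194 -0.037 -0.98 ] y az 5.0 F [-1.64  2.41 -5.92] M [ 0.367 -0.067  0.001] gap 11.38 q [ 60.1  41.5 -86.6 139.7  44.7  60.3 -55.2]
cmd cm [ 0.11 -9.84  1.97]
```

>>> carry_out(
  commands=[
    [[0,-3,0.6,0],[0,-5,1,0]],
  ],
)

```text
clock: 12.15
eef_pos: [0.2209, 0.0172, 0.1023]
tcp_rot: [[-0.088, 0.969, -0.229], [0.996, 0.083, -0.034], [-0.014, -0.232, -0.973]]
force: [-0.1, 1.2, -3.1]
finger_gap: 0.126
```

>>> carry_out(
  commands=[
    [[0,-3,0.6,0],[0,-5,1,0]],
  ],
)

```text
clock: 12.35
eef_pos: [0.2045, 0.0158, 0.1215]
tcp_rot: [[-0.089, 0.962, -0.257], [0.996, 0.082, -0.038], [-0.015, -0.259, -0.966]]
force: [0.4, 0.2, -3.0]
finger_gap: 0.131
```

Tilt is now 15°, with a small sideways part of about 0.9°. I'll correct that with a push at a shifted azimuth.

>>> carry_out(
  commands=[
    [[-3,2,0.4,0],[-6,3,0.4,0],[-8.8,2.9,0.4,0],[-8.8,2.9,0.4,0]],
  ],
)

```text
clock: 12.75
eef_pos: [0.2386, -0.0722, 0.1118]
tcp_rot: [[-0.085, 0.962, -0.258], [0.996, 0.077, -0.04], [-0.019, -0.261, -0.965]]
force: [-0.9, 1.8, -4.2]
finger_gap: 0.127
```

>>> carry_out(
  commands=[
    [[0.8,-2.5,0.5,0],[1.6,-5,1,0]],
  ],
)

```text
clock: 12.95
eef_pos: [0.1979, -0.0628, 0.1215]
tcp_rot: [[-0.082, 0.959, -0.27], [0.996, 0.074, -0.04], [-0.018, -0.272, -0.962]]
force: [7.9, 13.4, 25.6]
finger_gap: 0.126
```

```bash
python3 -c "
from m import *
st()"
```

```text
t 12.95 pos [ 0.1979 -0.0628  0.1215] zax [-0.27  -0.04  -0.962] y az 4.41 F [ 7.91 13.4  25.65] M [ 0.09  -1.369  0.287] gap 11.58 q [ 81.8  32.4 -89.9 139.7  35.2  63.7 -30.8]
```

A force of 26 N appeared, so I'm backing away at once and then checking the hold.

>>> carry_out(
  commands=[
    [[0.2,2,-0.5,0],[0.4,4,-1,0],[0.8,7,-2,0],[1.5,10,-3,0],[2.5,13,-4,0],[3.5,14,-5,0],[3.5,14,-5,0]],
  ],
)

```text
clock: 13.65
eef_pos: [0.3442, -0.0134, 0.132]
tcp_rot: [[-0.086, 0.96, -0.267], [0.996, 0.078, -0.041], [-0.018, -0.27, -0.963]]
force: [0.0, 1.2, -3.9]
finger_gap: 0.13
```

Run:
```python
from m import *
s,R=st()
d=snap('wrist','w3.png'); P=cloud(d); Q=(P-s['eef_pos'])@R*1000
ok=(d['depth']>0)&(np.abs(Q[...,0])<82)&(Q[...,1]>-110)&(Q[...,1]<130)
top=ok&(Q[...,2]>0)&(Q[...,2]<30)
K=Q[top]; A=np.c_[K[:,:2],np.ones(len(K))]; co=np.linalg.lstsq(A,K[:,2],rcond=None)[0]; print(len(K),'slopes',np.degrees(co[:2]),co[2],K[:,:2].min(0),K[:,:2].max(0))
```

```text
t 13.65 pos [ 0.3442 -0.0134  0.132 ] zax [-0.267 -0.041 -0.963] y az 4.62 F [ 0.01  1.17 -3.89] M [ 0.007 -0.522  0.007] gap 11.97 q [ 55.3  38.5 -75.6 122.7  36.1  69.2 -37.2]
43868 slopes [-1.03504103  0.12413187] 13.996013572305253 [-79.36192951 -75.78055745] [ 78.34598989 124.80686148]
```

View pics/w3.png

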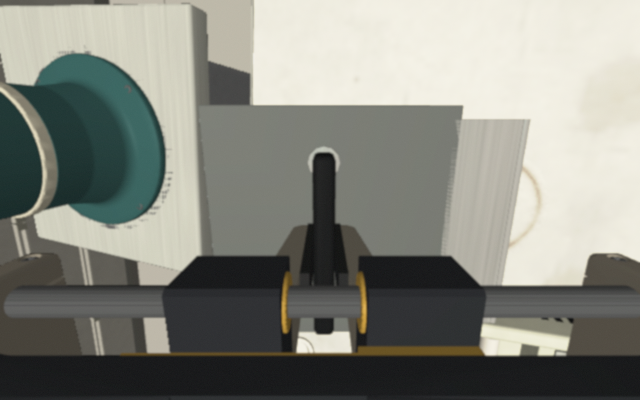

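The board is still held, with its edges where they were: board at pixels 200–460 and tongue to 530. So no slip. Now I'll refine the box frame from the first depth views and measure the board's attitude relative to the bench.

Run:
```python
from m import *
boxes={'scene':(345,118,465,218),'side':(355,130,475,235)}
yaw=np.radians(4.8); ex=np.array([np.cos(yaw),np.sin(yaw)]); ey=np.array([-ex[1],ex[0]]); c=np.array([.517,-.1835])
for n in boxes:
    D=np.load(n+'0.npz');P=D['P'];u0,v0,u1,v1=boxes[n]; Q=P[v0:v1,u0:u1].reshape(-1,3)
    X=(Q[:,:2]-c)@ex*1000;Y=(Q[:,:2]-c)@ey*1000;Z=Q[:,2]*1000
    print(n)
    # side wall tops / console: outer y edges along x -> yaw
    for lo,hi in((-110,50),):
        for sgn in(1,-1):
            pts=[]
            for x in range(lo,hi,10):
                m=(X>x)&(X<x+10)&(Z>58)&(Z<70)&(sgn*Y>60)&(sgn*Y<115)
                if m.sum()>3: pts.append((x+5,np.percentile(Y[m],50),np.percentile(sgn*Y[m],95)*sgn, m.sum()))
            a=np.array(pts); f=np.polyfit(a[:,0],a[:,1],1); g=np.polyfit(a[:,0],a[:,2],1); print('wall',sgn,'mid',f[1].round(1),'dyaw',np.degrees(f[0]).round(2),'outer',g[1].round(1),np.degrees(g[0]).round(2),len(a))
    prof=[]
    for x in range(-135,140,6):
        m=(np.abs(Y)<55)&(X>x)&(X<x+6)
        if m.sum()>4: prof.append((x+3,int(np.percentile(Z[m],10)),int(np.percentile(Z[m],90)),int(m.sum())))
    print(prof)
    # console front edge: min X of Z>95 by Y
    pts=[(y,np.percentile(X[(Y>y)&(Y<y+12)&(Z>104)],3)) for y in range(-90,80,12) if ((Y>y)&(Y<y+12)&(Z>104)).sum()>5]
    a=np.array(pts); f=np.polyfit(a[:,0],a[:,1],1); print('cons edge',f[1].round(1),'dyaw',-np.degrees(f[0]).round(2),a[:,1].round(0))
    pts=[(y,np.percentile(X[(Y>y)&(Y<y+12)&(Z>50)&(X<-90)],5)) for y in range(-90,80,12) if ((Y>y)&(Y<y+12)&(Z>50)&(X<-90)).sum()>3]
    a=np.array(pts); f=np.polyfit(a[:,0],a[:,1],1); print('front edge',f[1].round(1),'dyaw',-np.degrees(f[0]).round(2),a[:,1].round(0))
s,R=st(); d=snap('wrist'); P=cloud(d); Q=(P-s['eef_pos'])@R*1000
def plane(m):
    K=P[m]; A=np.c_[K[:,:2]-s['eef_pos'][:2],np.ones(len(K))]; co=np.linalg.lstsq(A,K[:,2],rcond=None)[0]; return co
top=(d['depth']>0)&(np.abs(Q[...,0])<75)&(Q[...,1]>15)&(Q[...,1]<122)&(Q[...,2]>5)&(Q[...,2]<22)
bench=(d['depth']>0)&(np.abs(P[...,2])<.012)&(P[...,0]>.35)
for nm,m in(('top',top),('bench',bench)):
    co=plane(m); g=co[:2]; ex4=np.array([np.cos(np.radians(4.8)),np.sin(np.radians(4.8))]); print(nm,m.sum(),'pitch along box x',np.degrees(np.arctan(g@ex4)),'roll',np.degrees(np.arctan(g@[-ex4[1],ex4[0]])),co[2])
```

```text
scene
wall 1 mid 94.9 dyaw 0.17 outer 99.1 -0.09 16
wall -1 mid -87.4 dyaw 0.9 outer -94.9 0.49 16
[(-132, -3, 1, 60), (-126, -1, 46, 125), (-120, 0, 52, 278), (-114, 51, 57, 68), (-108, 51, 55, 34), (-96, 37, 43, 48), (-90, 38, 42, 54), (-84, 37, 39, 13), (-72, 17, 22, 21), (-66, 17, 40, 138), (-60, 17, 42, 85), (-54, 37, 40, 16), (-42, 17, 28, 9), (-36, 16, 39, 119), (-30, 17, 43, 97), (-24, 37, 41, 27), (-6, 16, 20, 39), (0, 17, 45, 105), (6, 20, 50, 164), (12, 47, 53, 54), (18, 47, 55, 57), (24, 51, 59, 82), (30, 53, 57, 34), (36, 52, 57, 46), (42, 53, 103, 72), (48, 54, 111, 205), (54, 53, 114, 96), (60, 53, 113, 140), (66, 53, 114, 92), (72, 110, 115, 51), (78, 110, 115, 43), (84, 110, 116, 52), (90, 111, 116, 47), (96, 111, 115, 30), (102, 110, 115, 45), (108, 111, 114, 43), (114, 111, 114, 45), (120, 109, 113, 31)]
cons edge 46.2 dyaw 0.14 [46. 47. 47. 46. 46. 46. 46. 46. 47. 45. 46. 46. 46. 46. 47.]
front edge -122.6 dyaw 0.25 [-123. -122. -123. -124. -121. -122. -120. -123. -121. -123. -122. -123.
 -124. -123. -123.]
side
wall 1 mid 92.4 dyaw -0.34 outer 96.7 0.41 16
wall -
[... 621 characters left out ...]
, 113, 118, 43), (96, 113, 117, 41), (102, 112, 116, 44), (108, 113, 116, 45), (114, 112, 115, 44), (120, 112, 115, 34)]
cons edge 46.6 dyaw 0.14 [47. 46. 46. 47. 47. 46. 48. 48. 47. 46. 47. 46. 46. 46. 47.]
front edge -121.9 dyaw 0.08 [-122. -121. -122. -122. -121. -122. -122. -122. -122. -122. -120. -122.
 -121. -121. -124.]
t 13.7 pos [ 0.3426 -0.0146  0.1314] zax [-0.269 -0.042 -0.962] y az 4.58 F [-0.27 -0.33 -4.86] M [ 0.015 -0.557  0.002] gap 11.84 q [ 55.4  38.5 -75.6 122.8  36.2  69.3 -37.2]
top 24572 pitch along box x -15.88839692781401 roll -0.041984517256390776 0.11690078995673542
bench 48205 pitch along box x -0.07779193956000847 roll -0.058336527317632274 0.00032217100674591926
```

The box yaw is 4.94°, the board is pitched 15.9° and its roll is about 0. Both are good. Next I'll check the board's yaw in the grip and compute the approach pose.

```bash
cat >> m.py <<'E'
yw=np.radians(4.94); EX=np.array([np.cos(yw),np.sin(yw),0]); EY=np.array([-EX[1],EX[0],0]); C=np.array([.517,-.1835,0])
NOSE=np.array([0,.122,.0163])
def nose():
    s,R=st(); p=np.array(s['eef_pos'])+R@NOSE-C; print('nose axis box-prov x,y,z mm',np.round([p@EX*1000,p@EY*1000,p[2]*1000],2)); return s,R
def gonose(x,y,z):
    s,R=nose(); p=np.array(s['eef_pos'])+R@NOSE; t=C+EX*x/1000+EY*y/1000+[0,0,z/1000]; print((x,y,z),'cmd cm',(R.T@(t-p)*100).round(2))
E
python3 - <<'E'
from m import *
s=robot.state();R=np.array(s['tcp_rot']); d=snap('wrist'); P=cloud(d); Q=(P-s['eef_pos'])@R*1000
m=(d['depth']>0)&(np.abs(Q[...,2]-14)<6)&(np.abs(Q[...,0])<80)&(np.abs(Q[...,1])<135); K=Q[m]
for sg in(1,-1):
    a=np.array([(x+3,np.percentile(sg*K[(K[:,0]>x)&(K[:,0]<x+6),1],98)*sg) for x in range(-30,66,6) if ((K[:,0]>x)&(K[:,0]<x+6)).sum()>20]); f=np.polyfit(a[:,0],a[:,1],1); print('edge',f[1],'yaw',np.degrees(f[0]),a[:,1].round(0))
print('side x',np.percentile(K[:,0],[.5,99.5]))
for t in((-10,.5,100),(12,.5,66)): gonose(*t)
E
```

```text
edge 120.45520770981483 yaw -1.654274644496496 [123. 122. 120. 120. 120. 120. 120. 120. 119. 119. 120. 119. 120. 119.
 119. 119.]
edge -49.867623212974095 yaw -35.20929376195807 [ 94. -66. -72. -72. -72. -72. -71. -71. -71. -72. -71. -72. -71. -71.
 -71. -71.]
side x [-72.68226781  78.11809078]
t 13.8 pos [ 0.3414 -0.0159  0.1308] zax [-0.271 -0.042 -0.962] y az 4.47 F [ 0.02 -0.12 -2.98] M [ 0.051 -0.553  0.036] gap 11.3 q [ 55.5  38.5 -75.5 122.9  36.2  69.3 -37.2]
nose axis box-prov x,y,z mm [-47.63 180.81  81.79]
(-10, 0.5, 100) cmd cm [-18.05   3.26  -2.45]
t 13.8 pos [ 0.3414 -0.0159  0.1308] zax [-0.271 -0.042 -0.962] y az 4.47 F [ 0.02 -0.12 -2.98] M [ 0.051 -0.553  0.036] gap 11.3 q [ 55.5  38.5 -75.5 122.9  36.2  69.3 -37.2]
nose axis box-prov x,y,z mm [-47.63 180.81  81.79]
(12, 0.5, 66) cmd cm [-17.98   6.31   0.22]
```

>>> carry_out(
  commands=[
    [[0,0.3,-1.5,0],[-1,0.6,-2.5,-0.2],[-4,1,-2.6,-0.4],[-8,2,-2.5,-0.4],[-12,2.5,-2.5,-0.4],[-15.5,3,-2.5,-0.4],[-17.5,3.2,-2.45,-0.4],[-18,3.3,-2.45,-0.4],[-18,3.3,-2.45,-0.4],[-18,3.3,-2.45,-0.4]],
  ],
)

```text
clock: 14.8
eef_pos: [0.3944, -0.1906, 0.1494]
tcp_rot: [[-0.092, 0.958, -0.271], [0.996, 0.083, -0.042], [-0.018, -0.274, -0.962]]
force: [0.0, 0.9, -3.7]
finger_gap: 0.129
```

Run:
```python
from m import *
nose()
for n in('scene','side'):
    d=snap(n,n+'4.png'); s=robot.state(); R=np.array(s['tcp_rot']); P=cloud(d)
    Q=(P-s['eef_pos'])@R*1000
    m=(d['depth']>0)&(np.abs(Q[...,2]-13)<5)&(np.abs(Q[...,0])<90)&(np.abs(Q[...,1])<140); K=Q[m]
    print(n,m.sum(),np.percentile(K,[1,99],axis=0).round(1).tolist())
    A=np.c_[K[:,:2],np.ones(len(K))]; co=np.linalg.lstsq(A,K[:,2],rcond=None)[0]; print('slopes',np.degrees(co[:2]),co[2])
gonose(12,.5,66)
a=cv2.imread('pics/scene4.png')[90:240,320:490]; b=cv2.imread('pics/side4.png')[100:250,340:510]
cv2.imwrite('pics/c4.png',cv2.resize(np.hstack([a,b]),None,fx=2.3,fy=2.3))
```

```text
t 14.8 pos [ 0.3944 -0.1906  0.1494] zax [-0.271 -0.042 -0.962] y az 4.97 F [ 0.04  0.86 -3.67] M [ 0.086 -0.588  0.007] gap 11.89 q [ 69.   42.9 -72.2 111.5  42.8  77.9 -17.1]
nose axis box-prov x,y,z mm [ -9.9    3.26 100.33]
scene 1922 [[-72.8, -76.1, 10.2], [82.2, 120.1, 17.7]]
slopes [-0.79686299  0.00274182] 14.077117031333975
side 2018 [[-75.3, -76.3, 9.2], [79.8, 121.2, 17.3]]
slopes [-0.67984909 -0.20867643] 12.494095454547686
t 14.9 pos [ 0.3946 -0.1905  0.1493] zax [-0.271 -0.043 -0.962] y az 5.01 F [-1.15 -0.78 -4.03] M [ 0.049 -0.597 -0.007] gap 11.93 q [ 69.   42.9 -72.2 111.5  42.8  77.9 -17.1]
nose axis box-prov x,y,z mm [ -9.7    3.39 100.26]
(12, 0.5, 66) cmd cm [-0.24  3.02  2.71]
```

View pics/c4.png

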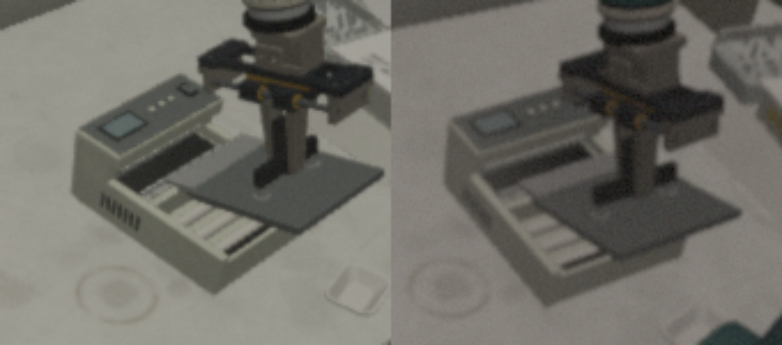

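The picture shows the board tilted over the bay with its tongue towards the console. It is slightly to the −y side of centre on screen, part of which is parallax. I'll descend the nose to just in front of the ridge and console, then check lateral centring at wall height.

>>> carry_out(
  commands=[
    [[-0.1,0.5,0.5,0],[-0.3,1,1,0],[-0.4,1.6,1.5,0],[-0.5,2.2,2,0],[-0.5,2.7,2.4,0],[-0.5,3,2.6,0],[-0.5,3,2.6,0]],
  ],
)

```text
clock: 15.6
eef_pos: [0.4169, -0.1938, 0.1158]
tcp_rot: [[-0.093, 0.958, -0.271], [0.996, 0.085, -0.042], [-0.017, -0.274, -0.962]]
force: [0.6, -0.1, -4.4]
finger_gap: 0.129
```

Run:
```python
from m import *
s,R=nose()
for n in('scene','side'):
    d=snap(n,n+'5.png'); P=cloud(d); Q=(P-C); X=Q@EX*1000;Y=Q@EY*1000;Z=P[...,2]*1000; T=(P-s['eef_pos'])@R*1000
    ok=d['depth']>0
    b=ok&(np.abs(T[...,2]-13)<5)&(np.abs(T[...,0])<95)&(T[...,1]<45)&(T[...,1]>-80)
    w=ok&(np.abs(Z-64)<6)&(X>-105)&(X<40)&(~b)&(np.abs(Y)<110)&(np.abs(Y)>70)
    print(n,'board Y',np.percentile(Y[b],[.5,2,98,99.5]).round(1),'wall+',np.percentile(Y[w&(Y>0)],[2,98]).round(1),(w&(Y>0)).sum(),'wall-',np.percentile(Y[w&(Y<0)],[2,98]).round(1),(w&(Y<0)).sum())
a=cv2.imread('pics/scene5.png')[90:240,320:490]; b=cv2.imread('pics/side5.png')[100:250,340:510]
cv2.imwrite('pics/c5.png',cv2.resize(np.hstack([a,b]),None,fx=2.3,fy=2.3,interpolation=cv2.INTER_CUBIC))
```

```text
t 15.6 pos [ 0.4169 -0.1938  0.1158] zax [-0.271 -0.042 -0.962] y az 5.04 F [ 0.56 -0.08 -4.44] M [-0.028 -0.576 -0.019] gap 11.89 q [ 65.1  46.6 -68.5 109.8  45.8  76.5 -18.7]
nose axis box-prov x,y,z mm [12.25 -1.73 66.67]
scene board Y [-77.7 -74.2  79.9  81.4] wall+ [ 78.4 100.9] 228 wall- [-97.1 -71.4] 59
side board Y [-79.4 -76.3  77.5  78.3] wall+ [83.8 97.6] 237 wall- [-73.2 -72. ] 3
```

View pics/c5.png

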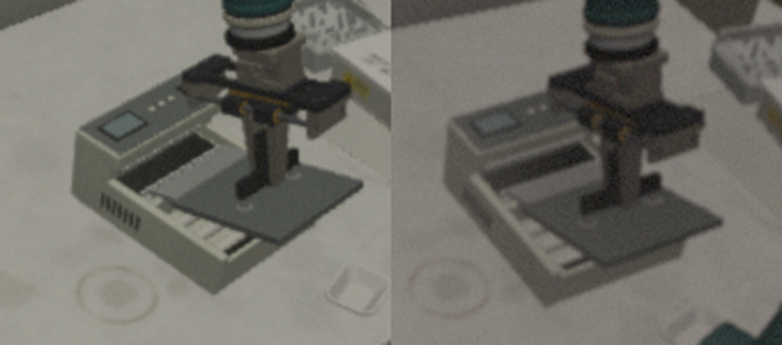

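The board centre matches the box centre within 1 mm in both views, and the tongue sits ahead of the console. Now I'll advance under the console with the heel passing above the ridge.

>>> carry_out(
  commands=[
    [[0,0.3,-0.02,0],[0,0.8,-0.1,0],[0,1.3,-0.2,0],[0,1.8,-0.3,0],[0,2.2,-0.4,0],[0,2.6,-0.5,0],[0,3,-0.6,0],[0,3.3,-0.67,0],[0,3.55,-0.73,0],[0,3.7,-0.78,0],[0,3.7,-0.78,0]],
  ],
)

```text
clock: 16.8
eef_pos: [0.4545, -0.1904, 0.1136]
tcp_rot: [[-0.093, 0.958, -0.271], [0.996, 0.084, -0.042], [-0.018, -0.274, -0.962]]
force: [-0.1, 0.5, -4.1]
finger_gap: 0.125
```

```bash
python3 -c "
from m import *
nose(); gonose(50,-1.7,57)"
```

```text
t 16.8 pos [ 0.4545 -0.1904  0.1136] zax [-0.271 -0.042 -0.962] y az 5.03 F [-0.06  0.45 -4.09] M [ 0.024 -0.561  0.005] gap 11.48 q [ 60.8  48.7 -66.9 105.2  46.3  78.1 -19. ]
nose axis box-prov x,y,z mm [49.98 -1.61 64.53]
t 16.8 pos [ 0.4545 -0.1904  0.1136] zax [-0.271 -0.042 -0.962] y az 5.03 F [-0.06  0.45 -4.09] M [ 0.024 -0.561  0.005] gap 11.48 q [ 60.8  48.7 -66.9 105.2  46.3  78.1 -19. ]
nose axis box-prov x,y,z mm [49.98 -1.61 64.53]
(50, -1.7, 57) cmd cm [0.   0.21 0.72]
```

>>> carry_out(
  commands=[
    [[0,0.03,0.1,0],[0,0.07,0.24,0],[0,0.11,0.38,0],[0,0.12,0.43,0],[0,0.12,0.43,0]],
  ],
)

```text
clock: 17.3
eef_pos: [0.4544, -0.1905, 0.1091]
tcp_rot: [[-0.093, 0.958, -0.271], [0.996, 0.084, -0.042], [-0.018, -0.274, -0.962]]
force: [-0.5, -0.5, -3.4]
finger_gap: 0.129
```

```bash
python3 -c "
from m import *
nose()"
```

```text
t 17.3 pos [ 0.4544 -0.1905  0.1091] zax [-0.271 -0.042 -0.962] y az 5.03 F [-0.49 -0.49 -3.41] M [ 0.012 -0.554 -0.046] gap 11.88 q [ 60.7  49.  -66.6 105.3  46.6  77.8 -19.2]
nose axis box-prov x,y,z mm [49.87 -1.73 60.  ]
```

>>> carry_out(
  commands=[
    [[0,0.01,0.03,0],[0,0.02,0.07,0],[0,0.03,0.1,0],[0,0.03,0.1,0]],
  ],
)

```text
clock: 17.7
eef_pos: [0.4545, -0.1905, 0.1083]
tcp_rot: [[-0.093, 0.958, -0.271], [0.996, 0.084, -0.043], [-0.018, -0.274, -0.962]]
force: [-0.2, 0.4, -0.7]
finger_gap: 0.129
```

```bash
python3 -c "
from m import *
nose()"
```

```text
t 17.7 pos [ 0.4545 -0.1905  0.1083] zax [-0.271 -0.043 -0.962] y az 5.03 F [-0.16  0.36 -0.66] M [ 0.031 -0.372  0.033] gap 11.88 q [ 60.7  49.1 -66.6 105.3  46.7  77.7 -19.2]
nose axis box-prov x,y,z mm [50.01 -1.76 59.29]
```

Light contact at about 3.5 N. It could be the nose on the floor or the heel on the ridge edge. I'll raise 1.5 mm to hover and slide forward gently.

>>> carry_out(
  commands=[
    [[0,-0.04,-0.14,0],[0,0.1,-0.19,0],[0,0.3,-0.24,0],[0,0.5,-0.3,0],[0,0.65,-0.34,0],[0,0.73,-0.365,0],[0,0.73,-0.365,0]],
  ],
)

```text
clock: 18.4
eef_pos: [0.4626, -0.1897, 0.1098]
tcp_rot: [[-0.093, 0.958, -0.271], [0.996, 0.085, -0.043], [-0.018, -0.274, -0.962]]
force: [0.6, -0.2, -3.2]
finger_gap: 0.129
```

```bash
python3 -c "
from m import *
nose()"
```

```text
t 18.4 pos [ 0.4626 -0.1897  0.1098] zax [-0.271 -0.043 -0.962] y az 5.04 F [ 0.56 -0.18 -3.22] M [ 0.091 -0.52   0.016] gap 11.83 q [ 59.8  49.4 -66.4 104.3  46.7  78.2 -19.2]
nose axis box-prov x,y,z mm [58.15 -1.56 60.74]
```

>>> carry_out(
  commands=[
    [[0,0.05,-0.014,0],[0,0.1,-0.028,0],[0,0.15,-0.04,0],[0,0.15,-0.04,0]],
  ],
)

```text
clock: 18.8
eef_pos: [0.4642, -0.1895, 0.1098]
tcp_rot: [[-0.093, 0.958, -0.271], [0.996, 0.084, -0.043], [-0.018, -0.273, -0.962]]
force: [-0.0, 0.4, -3.5]
finger_gap: 0.128
```

```bash
python3 -c "
from m import *
nose()"
```

```text
t 18.8 pos [ 0.4642 -0.1895  0.1098] zax [-0.271 -0.043 -0.962] y az 5.04 F [-0.    0.44 -3.53] M [ 0.006 -0.574 -0.016] gap 11.72 q [ 59.7  49.5 -66.3 104.   46.7  78.3 -19.2]
nose axis box-prov x,y,z mm [59.78 -1.57 60.73]
```

>>> carry_out(
  commands=[
    [[0,0.06,-0.017,0],[0,0.12,-0.034,0],[0,0.19,-0.053,0],[0,0.19,-0.053,0]],
  ],
)

```text
clock: 19.2
eef_pos: [0.4663, -0.1893, 0.1097]
tcp_rot: [[-0.093, 0.958, -0.271], [0.996, 0.085, -0.042], [-0.018, -0.273, -0.962]]
force: [-0.0, -0.3, -3.6]
finger_gap: 0.125
```

>>> carry_out(
  commands=[
    [[0,0.05,-0.015,0],[0,0.1,-0.029,0],[0,0.15,-0.042,0],[0,0.15,-0.042,0]],
  ],
)

```text
clock: 19.6
eef_pos: [0.4679, -0.1891, 0.1097]
tcp_rot: [[-0.093, 0.958, -0.271], [0.996, 0.085, -0.042], [-0.018, -0.273, -0.962]]
force: [0.3, 0.6, -4.4]
finger_gap: 0.129
```

>>> carry_out(
  commands=[
    [[0,0.05,-0.015,0],[0,0.1,-0.029,0],[0,0.15,-0.042,0],[0,0.15,-0.042,0]],
  ],
)

```text
clock: 20.0
eef_pos: [0.4692, -0.189, 0.1097]
tcp_rot: [[-0.093, 0.958, -0.271], [0.996, 0.084, -0.042], [-0.018, -0.274, -0.962]]
force: [-1.0, -0.6, -2.8]
finger_gap: 0.127
```

>>> carry_out(
  commands=[
    [[0,0.03,-0.008,0],[0,0.06,-0.017,0],[0,0.1,-0.028,0],[0,0.1,-0.028,0]],
  ],
)

```text
clock: 20.4
eef_pos: [0.4694, -0.1889, 0.1097]
tcp_rot: [[-0.093, 0.957, -0.273], [0.996, 0.084, -0.043], [-0.018, -0.276, -0.961]]
force: [-3.7, 0.4, -2.2]
finger_gap: 0.133
```

```bash
python3 -c "
from m import *
nose()"
```

```text
t 20.4 pos [ 0.4694 -0.1889  0.1097] zax [-0.273 -0.043 -0.961] y az 5.04 F [-3.72  0.45 -2.19] M [ 0.056  0.492 -0.142] gap 12.25 q [ 59.   49.8 -66.1 103.3  46.7  78.7 -19.2]
nose axis box-prov x,y,z mm [64.87 -1.38 60.37]
```

The stop is felt at nose x = 64.9: it advanced 0.2 mm of a commanded 1 mm, with Fx = −3.7 N. That also fits the ridge seen in the depth. Next I'll lower the nose onto the floor, keeping a light forward push.

>>> carry_out(
  commands=[
    [[0,0.1,0.03,0],[0,0.115,0.08,0],[0,0.13,0.13,0],[0,0.14,0.16,0],[0,0.14,0.16,0]],
  ],
)

```text
clock: 20.9
eef_pos: [0.4694, -0.189, 0.1079]
tcp_rot: [[-0.093, 0.957, -0.275], [0.996, 0.084, -0.043], [-0.018, -0.278, -0.96]]
force: [-7.0, -0.5, 0.5]
finger_gap: 0.124
```

```bash
python3 -c "
from m import *
nose()"
```

```text
t 20.9 pos [ 0.4694 -0.189   0.1079] zax [-0.275 -0.043 -0.96 ] y az 5.02 F [-6.97 -0.46  0.54] M [-0.012  0.929 -0.164] gap 11.39 q [ 58.9  50.  -65.9 103.2  46.8  78.7 -19.2]
nose axis box-prov x,y,z mm [64.73 -1.5  58.35]
```

Nose on floor (4.5 N up) and at the stop. Now the lowering: I'll open the jaws in tiny steps so the bar pivots between the pads, with the tool following down and back.

>>> carry_out(
  commands=[
    [[0,0.04,0.06,0],[0,0.04,0.12,0],[0,0.04,0.12,0]],
  ],
  jaw=1.25,
)

```text
clock: 21.2
eef_pos: [0.4689, -0.189, 0.1067]
tcp_rot: [[-0.093, 0.956, -0.277], [0.995, 0.084, -0.043], [-0.018, -0.28, -0.96]]
force: [-6.1, -0.4, -0.8]
finger_gap: 0.137
```

```bash
cat >> m.py <<'E'
def board(n='side'):
    s,R=nose(); out=[]
    for n in('scene','side'):
        d=snap(n); P=cloud(d); Q=P-C; X=Q@EX*1000;Y=Q@EY*1000;Z=P[...,2]*1000
        T=(P-s['eef_pos'])@R*1000; F=d['frame'].astype(int)
        m=(d['depth']>0)&(np.abs(Y)<75)&(X>-145)&(X<15)&(Z>58)&(Z<118)&(F.max(2)<200)&((np.abs(T[...,1])>28)|(T[...,0]>30))
        x,y,z=X[m],Y[m],Z[m]
        for _ in range(6):
            co=np.linalg.lstsq(np.c_[x,y,np.ones(len(x))],z,rcond=None)[0]; r=z-np.c_[x,y,np.ones(len(x))]@co; k=np.abs(r)<max(3,2*np.median(np.abs(r))); x,y,z=x[k],y[k],z[k]
        print(n,len(x),'pitch',np.degrees(np.arctan(co[0])).round(2),'roll',np.degrees(np.arctan(co[1])).round(2),'top z at x=0,-100:',co[2].round(1),(co[2]-100*co[0]).round(1),'front edge',np.percentile(x,1).round(1))
E
python3 -c "
from m import *
board()"
```

```text
t 21.2 pos [ 0.4689 -0.189   0.1067] zax [-0.277 -0.043 -0.96 ] y az 5.04 F [-6.06 -0.39 -0.83] M [-0.024  0.744 -0.056] gap 12.59 q [ 58.8  50.  -65.8 103.3  46.8  78.7 -19.3]
nose axis box-prov x,y,z mm [64.16 -1.46 56.92]
scene 793 pitch -15.11 roll 0.11 top z at x=0,-100: 79.2 106.2 front edge -126.1
side 813 pitch -15.08 roll 0.09 top z at x=0,-100: 81.0 108.0 front edge -125.8
```

>>> carry_out(
  commands=[
    [[0,0.0,0.1,0],[0,-0.01,0.2,0],[0,-0.01,0.27,0]],
  ],
  jaw=1.3,
)

```text
clock: 21.6
eef_pos: [0.4676, -0.1891, 0.104]
tcp_rot: [[-0.093, 0.956, -0.278], [0.995, 0.084, -0.043], [-0.018, -0.28, -0.96]]
force: [-5.0, -0.0, 0.6]
finger_gap: 0.14
```

>>> carry_out(
  commands=[
    [[0,0.0,0.1,0],[0,0,0.2,0],[0,0,0.27,0]],
  ],
  jaw=1.35,
)

```text
clock: 21.9
eef_pos: [0.4663, -0.1892, 0.1013]
tcp_rot: [[-0.093, 0.956, -0.279], [0.995, 0.084, -0.044], [-0.018, -0.282, -0.959]]
force: [-7.1, -0.0, -0.0]
finger_gap: 0.146
```

```bash
python3 -c "
from m import *
board()"
```

```text
t 21.9 pos [ 0.4663 -0.1892  0.1013] zax [-0.279 -0.044 -0.959] y az 5.04 F [-7.1  -0.02 -0.02] M [ 0.035  0.881 -0.073] gap 13.41 q [ 58.8  50.3 -65.6 103.7  47.2  78.3 -19.5]
nose axis box-prov x,y,z mm [61.5  -1.46 51.32]
scene 816 pitch -12.62 roll 0.36 top z at x=0,-100: 75.9 98.2 front edge -129.2
side 887 pitch -12.42 roll -0.07 top z at x=0,-100: 77.9 100.0 front edge -127.7
```

The lowering works: pitch is 12.5° with a steady 5–7 N forward hold. Continuing.

>>> carry_out(
  commands=[
    [[0,0.0,0.1,0],[0,-0.01,0.2,0],[0,-0.02,0.28,0]],
  ],
  jaw=1.4,
)

```text
clock: 22.3
eef_pos: [0.465, -0.1894, 0.0986]
tcp_rot: [[-0.093, 0.956, -0.28], [0.995, 0.084, -0.043], [-0.018, -0.282, -0.959]]
force: [-6.4, 0.0, 0.4]
finger_gap: 0.156
```

>>> carry_out(
  commands=[
    [[0,0.0,0.1,0],[0,0,0.2,0],[0,-0.01,0.28,0]],
  ],
  jaw=1.45,
)

```text
clock: 22.6
eef_pos: [0.4636, -0.1895, 0.0958]
tcp_rot: [[-0.093, 0.955, -0.281], [0.995, 0.084, -0.044], [-0.018, -0.284, -0.959]]
force: [-5.6, -0.4, 0.5]
finger_gap: 0.161
```

```bash
python3 -c "
from m import *
board()"
```

```text
t 22.6 pos [ 0.4636 -0.1895  0.0958] zax [-0.281 -0.044 -0.959] y az 5.05 F [-5.61 -0.39  0.54] M [ 0.047  0.938 -0.079] gap 14.77 q [ 58.8  50.6 -65.3 104.1  47.5  77.9 -19.7]
nose axis box-prov x,y,z mm [58.65 -1.49 45.59]
scene 871 pitch -9.69 roll 0.15 top z at x=0,-100: 73.3 90.4 front edge -130.9
side 892 pitch -9.36 roll 0.04 top z at x=0,-100: 75.3 91.8 front edge -129.8
```

>>> carry_out(
  commands=[
    [[0,0.0,0.1,0],[0,0.01,0.2,0],[0,0.01,0.28,0]],
  ],
  jaw=1.5,
)

```text
clock: 23.0
eef_pos: [0.4623, -0.1897, 0.0929]
tcp_rot: [[-0.093, 0.955, -0.282], [0.995, 0.084, -0.044], [-0.018, -0.285, -0.958]]
force: [-7.1, -0.7, 0.6]
finger_gap: 0.166
```

>>> carry_out(
  commands=[
    [[0,0.01,0.1,0],[0,0.01,0.2,0],[0,0.015,0.28,0]],
  ],
  jaw=1.55,
)

```text
clock: 23.3
eef_pos: [0.461, -0.1898, 0.09]
tcp_rot: [[-0.093, 0.954, -0.284], [0.995, 0.084, -0.044], [-0.018, -0.286, -0.958]]
force: [-6.6, 0.1, 1.1]
finger_gap: 0.168
```

```bash
python3 -c "
from m import *
board()"
```

```text
t 23.3 pos [ 0.461  -0.1898  0.09  ] zax [-0.284 -0.044 -0.958] y az 5.05 F [-6.57  0.08  1.06] M [-1.000e-03  1.044e+00 -3.200e-02] gap 15.46 q [ 58.8  50.9 -64.9 104.5  47.8  77.5 -19.9]
nose axis box-prov x,y,z mm [55.88 -1.51 39.49]
scene 905 pitch -6.67 roll 0.26 top z at x=0,-100: 70.4 82.0 front edge -131.9
side 955 pitch -6.35 roll 0.07 top z at x=0,-100: 72.5 83.6 front edge -131.3
```

>>> carry_out(
  commands=[
    [[0,0.01,0.1,0],[0,0.01,0.2,0],[0,0.015,0.28,0]],
  ],
  jaw=1.6,
)

```text
clock: 23.7
eef_pos: [0.4597, -0.1899, 0.0871]
tcp_rot: [[-0.093, 0.954, -0.285], [0.995, 0.084, -0.044], [-0.018, -0.288, -0.958]]
force: [-6.0, 0.2, 0.5]
finger_gap: 0.173
```

>>> carry_out(
  commands=[
    [[0,0.01,0.1,0],[0,0.02,0.2,0],[0,0.02,0.28,0]],
  ],
  jaw=1.65,
)

```text
clock: 24.0
eef_pos: [0.4586, -0.1901, 0.0841]
tcp_rot: [[-0.093, 0.954, -0.286], [0.995, 0.084, -0.044], [-0.018, -0.289, -0.957]]
force: [-5.5, 0.6, 0.2]
finger_gap: 0.18
```

```bash
python3 -c "
from m import *
board()"
```

```text
t 24.0 pos [ 0.4586 -0.1901  0.0841] zax [-0.286 -0.044 -0.957] y az 5.05 F [-5.46  0.61  0.21] M [ 0.008  0.855 -0.027] gap 16.53 q [ 58.8  51.3 -64.6 104.9  48.2  77.1 -20.2]
nose axis box-prov x,y,z mm [53.36 -1.59 33.28]
scene 914 pitch -3.29 roll 0.17 top z at x=0,-100: 68.3 74.0 front edge -133.0
side 969 pitch -3.23 roll 0.09 top z at x=0,-100: 69.8 75.5 front edge -132.1
```

>>> carry_out(
  commands=[
    [[0,0.01,0.09,0],[0,0.02,0.18,0],[0,0.03,0.26,0]],
  ],
  jaw=1.7,
)

```text
clock: 24.4
eef_pos: [0.4577, -0.1901, 0.0812]
tcp_rot: [[-0.093, 0.953, -0.287], [0.995, 0.084, -0.044], [-0.017, -0.29, -0.957]]
force: [-5.4, 0.1, -0.2]
finger_gap: 0.182
```

>>> carry_out(
  commands=[
    [[0,0.01,0.05,0],[0,0.02,0.1,0],[0,0.03,0.15,0],[0,0.03,0.2,0]],
  ],
  jaw=1.74,
)

```text
clock: 24.8
eef_pos: [0.457, -0.1902, 0.0791]
tcp_rot: [[-0.093, 0.953, -0.288], [0.995, 0.084, -0.044], [-0.017, -0.29, -0.957]]
force: [-6.3, -0.1, -0.8]
finger_gap: 0.188
```

```bash
python3 -c "
from m import *
board()"
```

```text
t 24.8 pos [ 0.457  -0.1902  0.0791] zax [-0.288 -0.044 -0.957] y az 5.05 F [-6.33 -0.14 -0.83] M [ 0.007  0.762 -0.066] gap 17.24 q [ 58.7  51.6 -64.2 105.1  48.5  76.7 -20.4]
nose axis box-prov x,y,z mm [51.65 -1.61 28.04]
scene 949 pitch -0.99 roll 0.21 top z at x=0,-100: 65.6 67.3 front edge -133.4
side 1042 pitch -0.66 roll 0.28 top z at x=0,-100: 67.4 68.6 front edge -132.7
```

>>> carry_out(
  commands=[
    [[0,0.02,0.04,0],[0,0.03,0.08,0],[0,0.035,0.12,0],[0,0.04,0.15,0],[0,0.04,0.15,0]],
  ],
  jaw=1.77,
)

```text
clock: 25.4
eef_pos: [0.4565, -0.1903, 0.0773]
tcp_rot: [[-0.093, 0.953, -0.289], [0.995, 0.084, -0.044], [-0.017, -0.291, -0.956]]
force: [-6.3, 0.4, -1.2]
finger_gap: 0.196
```

```bash
python3 -c "
from m import *
board()"
```

```text
t 25.4 pos [ 0.4565 -0.1903  0.0773] zax [-0.289 -0.044 -0.956] y az 5.05 F [-6.31  0.4  -1.22] M [ 0.051  0.747 -0.106] gap 18.02 q [ 58.6  51.7 -64.1 105.2  48.6  76.6 -20.4]
nose axis box-prov x,y,z mm [51.12 -1.63 26.21]
scene 943 pitch -0.07 roll 0.21 top z at x=0,-100: 65.0 65.1 front edge -133.4
side 1064 pitch 0.23 roll 0.14 top z at x=0,-100: 66.9 66.5 front edge -132.4
```

>>> carry_out(
  commands=[
    [[0,0.03,0.03,0],[0,0.04,0.06,0],[0,0.04,0.09,0],[0,0.04,0.09,0]],
  ],
  jaw=1.8,
)

```text
clock: 25.9
eef_pos: [0.4566, -0.1903, 0.0769]
tcp_rot: [[-0.093, 0.953, -0.289], [0.995, 0.084, -0.044], [-0.018, -0.292, -0.956]]
force: [-5.6, 0.3, 3.9]
finger_gap: 0.202
```

```bash
python3 -c "
from m import *
board()"
```

```text
t 25.9 pos [ 0.4566 -0.1903  0.0769] zax [-0.289 -0.044 -0.956] y az 5.05 F [-5.62  0.29  3.9 ] M [ 0.017  1.132 -0.064] gap 18.53 q [ 58.6  51.7 -64.1 105.2  48.6  76.6 -20.5]
nose axis box-prov x,y,z mm [51.15 -1.64 25.73]
scene 931 pitch 0.03 roll 0.27 top z at x=0,-100: 65.0 64.9 front edge -133.6
side 1069 pitch 0.19 roll 0.32 top z at x=0,-100: 66.6 66.3 front edge -132.6
```

The board is flat (pitch 0.0–0.2°), seated (Fz up to +3.9 N) and home. Now I'll release with a modest opening and withdraw along the finger axis.

>>> carry_out(
  commands=[
    [[0,0,-0.05,0],[0,0,-0.1,0],[0,0,-0.1,0],[0,0,-0.1,0]],
  ],
  jaw=2.4,
)

```text
clock: 26.4
eef_pos: [0.4576, -0.1903, 0.078]
tcp_rot: [[-0.093, 0.953, -0.288], [0.995, 0.084, -0.044], [-0.018, -0.29, -0.957]]
force: [0.4, -0.9, 0.3]
finger_gap: 0.264
```

```bash
python3 -c "
from m import *
board()"
```

```text
t 26.4 pos [ 0.4576 -0.1903  0.078 ] zax [-0.288 -0.044 -0.957] y az 5.04 F [ 0.39 -0.93  0.29] M [ 0.034 -0.398  0.04 ] gap 24.23 q [ 58.6  51.7 -64.2 105.1  48.6  76.7 -20.4]
nose axis box-prov x,y,z mm [52.2  -1.72 26.94]
scene 936 pitch 0.09 roll 0.35 top z at x=0,-100: 65.0 64.9 front edge -133.0
side 1058 pitch 0.22 roll 0.2 top z at x=0,-100: 66.7 66.3 front edge -132.6
```

Forces are zero and the board hasn't moved. Next I'll withdraw slowly along the finger axis.

>>> carry_out(
  commands=[
    [[0,0,-0.2,0],[0,0,-0.5,0],[0,0,-0.8,0],[0,0,-1.2,0],[0,0,-1.7,0],[0,0,-2.3,0],[0,0,-3.2,0],[0,0,-4.5,0],[0,0,-6,0],[0,-1,-9,0],[0,-3,-12,0],[0,-5,-14,0],[0,-7,-15,0],[0,-7,-15,0]],
  ],
)

```text
clock: 27.9
eef_pos: [0.4339, -0.1896, 0.2445]
tcp_rot: [[-0.093, 0.954, -0.285], [0.995, 0.083, -0.046], [-0.021, -0.288, -0.957]]
force: [0.0, 0.6, 0.5]
finger_gap: 0.263
```

Run:
```python
from m import *
board()
a=snap('scene','f1.png')['frame'][80:330,170:490,::-1]; b=snap('wrist','f2.png')['frame'][:,:,::-1]
cv2.imwrite('pics/f.png',np.vstack([cv2.resize(a,(400,312)),cv2.resize(b,(400,250))]))
for n in('scene','side'):
    A=np.load(n+'0.npz'); d=snap(n); df=cv2.absdiff(A['f'],d['frame']).max(2); print(n,'left-region change',(df[150:340,80:260]>45).sum())
```

```text
t 27.9 pos [ 0.4339 -0.1896  0.2445] zax [-0.285 -0.046 -0.957] y az 4.99 F [0.04 0.6  0.54] M [ 0.063 -0.406 -0.002] gap 24.13 q [ 67.   39.3 -75.2 101.2  37.3  88.6 -13.1]
nose axis box-prov x,y,z mm [ 28.83   0.84 193.66]
scene 1239 pitch 0.03 roll 0.04 top z at x=0,-100: 64.9 64.9 front edge -130.7
side 1393 pitch 0.02 roll -0.04 top z at x=0,-100: 66.5 66.5 front edge -131.2
scene left-region change 0
side left-region change 0
```

View pics/f.png

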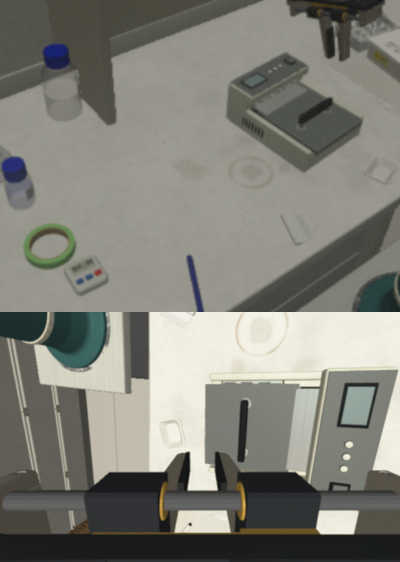

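The pictures show the board flat in the box with its tongue under the console (bar at about (240,430) in the lower half), the gripper clear and the left objects in place. Handing in.

```bash
python3 -c "
from m import *
print(robot.close_job())"
```

```text
the job is handed in; nothing more can be done
None
```

The cover board is back on the light box, lying flat with the gripper clear, and the job is handed in at about 28 s of the 72 s allowed.

**How it was done**
- **Tilt:** I gripped the bar and pitched the board to about 16° by pushing against the arm's near reach limit. That is less than the suggested 30°, because the moves only turn the tool about its own axis.
- **Sliding home:** I slid the tongue in under the console and felt the stop at about 4 N.
- **Lowering:** I held a 5–7 N forward push and opened the jaws in small steps until the board lay flat. Then I let go and withdrew.

**Last checks**
- **Flatness:** Pitch and roll are both within 0.1° in the two fixed views.
- **Height:** The board's top reads 64.9 mm in the scene view against an expected 65 mm. The side view reads 66.5 mm, about 1.6 mm higher, and it read higher throughout. Both views show no tilt, so I take the heel to be down behind the ridge.
- **Lock:** I judged the lock from height, flatness and position, and did not test it with a pull.
- **Position:** The front edge reads −130.7 and −131.2 mm, against an expected −132.1 mm and about −133 mm before release. I put this down to the gripper no longer hiding part of the board, but I did not confirm it.
- **Bottle, timer and tape:** Neither view shows any change from the start in the area where they stand.

**One irregularity:** during a tilting push near the base, the wrist force briefly read about 30 N. I backed off at once. A joint was at its range limit then, so that is the likely cause, but I did not rule out a light touch against the base. The board had kept its place along the grip afterwards, though it may have rolled about 1° in the jaws.

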